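# Seat the gear housing and check its bore depth

## Task

Swing both orange levers all the way inward so that the aluminium gear housing is pushed fully home under the depth gauge. Then press the gauge's red cap gently straight down until its rod bottoms out in the housing's blind bore, keep pressing it there for at least two seconds, then let go and leave the rod down in the bore. Do not move the other things on the bench.

Things in the scene. Friction and masses are not known exactly. Their poses are not given: they have to be found in the camera images.
- gauge: Fixed depth gauge: steel base 205 x 150 x 10 mm (x -112 to +92), two low guide rails, a back stop, and a grey column with an arm (36 mm wide, 95 to 125 mm above the table, ending 17 mm in front of the rod) that carries a vertical rod. Origin on the table under the rod's axis; x points from the open lever side to the back stop (the way the housing slides home), y left, z up.
- housing: Loose aluminium block 95 (x) x 76 (y) x 36 mm, about 0.45 kg, a 10 mm boss on top, between the rails (1 mm play) on the base. Origin on its underside under the blind bore (16 mm wide, 26 deep, floor 10 mm above origin); it reaches from x = -70 to +25 mm. Starts 9 to 14 mm short of home, towards the levers; home (at the back stop) its origin is 10 mm over the gauge's.
- bore_mouth (a point): Centre of the bore's mouth, on the housing's top face (36 mm above the housing's underside).
- lever_left (a joint): Orange lever at the gauge's left (+y), vertical hinge axis. 0 = fully inward, its 10 mm wide arm pointing from the pivot to the gauge's middle, behind the housing; grows to 1.4 rad as the arm swings away from the housing (to the gauge's -x). Starts open (1.0 to 1.3), stays where left. Swung inward, it pushes the housing's rear edge.
- lever_right (a joint): The same lever, mirrored, at the gauge's right (-y) side: 0 = closed inward, positive = open, towards the gauge's -x.
- lever_left_post (a point): Top centre of the upright orange post (10 mm thick, its top 100 mm above the table, bare from 25 mm up) at the end of the left lever, 42 mm from the pivot axis: push here, from the lever's outer side.
- lever_right_post (a point): The same for the right lever's post.
- lever_left_pivot (a point): Pivot axis of the left lever, at the height of the post's top. At gauge x = -76, y = +54 mm.
- lever_right_pivot (a point): Pivot axis of the right lever, at the height of the post's top. At gauge x = -76, y = -54 mm.
- rod_tip (a point): Centre of the flat lower end of the depth rod; 70 mm above the table when the rod is fully up.
- depth_rod: Steel depth rod, 8 mm thick, with a red round cap (34 mm wide, 13 mm high) on top; slides straight up and down in the gauge's arm. Origin at the centre of the cap's underside, 118 mm above the rod's tip, z up. Starts 0 to 14 mm below its top position; travel 56 mm. Balanced, about 2.5 N of friction: stays where it is left. It bottoms out 50 mm below its top position.
- cap_top (a point): Centre of the cap's top face: press here. 201 mm above the table when the rod is fully up, 151 mm when it has bottomed out in the seated housing.
- battery: Bystander: dark blue battery pack with an orange band, 130 x 46 x 25 mm, origin under its centre.
- driver: Bystander: screwdriver with yellow handle, 190 mm long.
- tape_roll: Bystander: green tape roll, 96 mm wide, 36 mm high.
- jar: Bystander: red jar with white cap, 68 mm wide, 85 mm high.
- wheel: Bystander: small black tyre with yellow hub, 64 mm wide, 26 mm high, lying flat.
- damper: Bystander: small blue shock absorber, about 105 mm long, lying.
Mind the look-alikes: they are no part of the job. Leave any purple look-alike of the housing alone.

How it is judged:
On the way, in this order (a step that is already met when the one before it is completed fails the run):
1. both levers are swung inward and the housing is fully home under the gauge (horizontal distance between housing and gauge below 0.004 m and value of joint each of lever_left, lever_right below 0.15 rad and angle between housing's own z axis and vertical below 0.05 rad), for 0.2 s.
2. the rod is pressed down onto the floor of the bore and held there for 1.5 s (all of step 1 and z of rod_tip in the frame of housing below 0.0125 m and horizontal distance between rod_tip and bore_mouth below 0.006 m and contact force between any of the fingers, the arm and depth_rod above 0.8 N), for 1.5 s.
At the end, for the whole second after the job is handed in: Both levers closed (within 0.15 rad), the housing flat and at rest, its bore axis within 4 mm of the gauge's axis, the rod's tip inside the bore and within 2.5 mm of its floor, nothing touched by the robot (all of step 1 and z of rod_tip in the frame of housing below 0.0125 m and horizontal distance between rod_tip and bore_mouth below 0.006 m and linear speed of housing below 0.01 m/s).
It fails at once if the rod is pressed onto the housing with more than 35 N (not gently) (contact force between depth_rod and housing above 35 N).
It fails at once if a bystander is moved by more than 25 mm (distance of any of battery, driver, tape_roll, jar, wheel, damper from where it was at the start of the episode above 0.025 m).
It also fails if it takes over 64 s, if anything falls off the work surface, if the arm or the gripper's body presses on something with over 40 N, if the wrist force passes 120 N, or if a joint passes its speed limit or range.

## Robot

A 6-joint arm with a two-finger parallel gripper is mounted at the origin on the work surface. World frame = base frame: x ahead of the robot, y to its left, z up, the work surface at z = 0. Lengths are in m, angles in rad, forces in N, time in s.
With the tool pointing down it reaches from about 0.3 to 0.775 m from the base axis. Payload 14.6 kg.
Tool frame: the origin (TCP) lies at the very end of the fingers, on their centre line; the grasp point (between the pads) lies 19 mm behind it (pinch_z is the distance from the TCP to the grasp point, in m); z points along the fingers, y is the direction in which the jaws open and shut (so a half turn about z gives the same grasp; the last joint's range is limited). The gripper opens to 94 mm and grips with 3 to 60 N. Pads are 16 mm wide; open, the fingers measure 119 mm over their backs; the gripper's body (75 mm by 177 mm) begins 78 mm behind the grasp point.
Start: joints at [1.246, 0.3, 1.521, -0, 1.321, -0.067], TCP at [0.14, 0.532, 0.205] pointing down, gripper open.
Joint ranges: [-3.03, 3.03], [-0.79, 2.21], [0.23, 2.52], [-1.04, 4.18], [0, 3.07], [-2.55, 2.55]. Speed limits (rad/s): [2.22, 2.22, 2.57, 3.14, 3.14, 3.14].

## Interface

Orientations are given as [roll, pitch, yaw] about the fixed x, y, z axes, in that order (R = Rz(yaw) Ry(pitch) Rx(roll)).
In Python, from station import get_obs, camera, hand_in, pinch_z gives the robot as it stands.
- The arm moves only by the tool servo_tool, never from a script. Its argument "moves" is a list that holds one entry, the list of rows, each a list of 7 numbers: the turn, a rotation vector about the tool's x, y, z normalised to -1 to 1, where 1 is pi/2 rad, then the shift along the tool's x, y, z normalised to -1 to 1, where 1 is 500 mm, then the closure, from 0 (fully open) to 1 (shut). In form: [[[rx, ry, rz, x, y, z, hand], ...]]. A call has 1 to 12 rows; each row is the pose to reach, as a shift and turn from the pose measured when the call began, along the tool's axes at that moment; what a row does not reach only later rows make up. A row lasts 1/12 s, in which the tool goes at most 41.7 mm and 7.16 degrees, less where a joint would pass 70% of its speed; a pose out of reach is approached as far as the arm can. A call with a number of a shift or a turn outside -1 to 1 is refused whole. A call with a gripper value outside its range is refused whole. The fingers move at their own pace and stop on an object; "squeeze" is the grip in N (left out, the last holds). Time passes only in rows, so rows that repeat a pose let the fingers close. It gives the time, the measured TCP pose, the force and the opening at its end, in the units of the state.
- get_obs(): the state, without advancing time (a new reading comes with each control period).
- camera(name): name is "scene" or "side" or "wrist"; returns a dict with "color" (480x640x3 uint8, red, green, blue), "intrinsics" (3x3 intrinsics, pixels), "rvec" (rotation vector, rad) and "tvec" (3), from world to camera coordinates, as OpenCV has them. Camera axes: x right, y down, z forward; pixel columns grow to the right and rows downward; lengths in m; the calibration is good to about 2 mm. The wrist camera is an equidistant fisheye: a pixel r from the principal point sees the ray r / f radians off the axis. A picture is of the moment at which its call begins. There is no depth.
- hand_in(): hands the job in, once; it reports no verdict.
The state is a dict: "time_s": time; "qpos": joint angles; "joint_vel": joint speeds; "tau": joint torques, N m; "ee_pos": TCP position; "eef_rot": TCP orientation; "force": force on the tool from outside, world axes, zero at the start; "moment": the same for the moment, N m; "grip_width": finger opening in m.
Only numpy, scipy, OpenCV 4.12 (cv2) and the standard library are available. Lean on these libraries where they do the work, as an engineer would, in place of code of your own. Each camera call takes 0.05 s, during which the arm holds its last target.

## Working session

There is one attempt and no reset: what is moved stays moved. The work goes in short steps, Python scripts to look and compute and a tool call to move; the robot and the scene stay as the last step left them, time stands still between calls to the robot, and variables do not carry over. Pictures are saved under pics/ and viewed, and the job is handed in when it is done.

Besides the shell and the picture viewer there is one more tool, called as name([rows], argument=value, ...), one row to a line, values as JSON. servo_tool: Moves the arm, as the interface text tells. Scaled input: -1 to 1 covers 500 mm each way for a shift and pi/2 rad each way for a turn. Its arguments: {"type":"object","properties":{"moves":{"type":"array"},"squeeze":{"type":"number"}},"required":["moves"]}

```bash
mkdir -p pics; ls
python3 - <<'E'
from station import get_obs, camera, pinch_z
import cv2
print(get_obs(), pinch_z)
for n in ("scene","side","wrist"):
    c=camera(n); cv2.imwrite(f"pics/{n}0.png",c["color"][:,:,::-1]); print(n,c["intrinsics"],c["rvec"],c["tvec"])
E
```

```text
pics
{'time_s': 0.0, 'qpos': array([ 1.24637256e+00,  3.00429319e-01,  1.52160451e+00, -1.60083902e-05,
        1.32070649e+00, -6.66177083e-02]), 'joint_vel': array([-4.50976505e-05, -1.27167743e-05, -3.61959166e-04,  8.87625346e-04,
        5.87779688e-05, -8.17500129e-04]), 'tau': array([-4.66998936e-04, -5.31807017e+01, -3.52742851e+01,  7.09010242e-02,
        2.43107253e-02, -6.10261282e-05]), 'ee_pos': array([0.14015652, 0.53155847, 0.20489934]), 'eef_rot': array([-3.14044650e+00, -6.09268285e-05,  2.88379053e+00]), 'force': array([ 0.12248449, -0.5270243 , -0.48217729]), 'moment': array([0.00804354, 0.01613997, 0.01566692]), 'grip_width': 0.093997183094404} 0.0188
scene [[472.12325556   0.         317.08834019]
 [  0.         472.12325556 237.86173715]
 [  0.           0.           1.        ]] [ 1.10203609  2.10436188 -1.21366982] [ 0.30967156 -0.09467     1.62469465]
side [[547.20901668   0.         315.93872877]
 [  0.         547.20901668 239.74476278]
 [  0.           0.           1.        ]] [ 2.12150312 -0.64488549  0.34993456] [-0.48210428  0.28388988  1.24705739]
wrist [[371.64829954   0.         324.72322555]
 [  0.         371.64829954 238.90753123]
 [  0.           0.           1.        ]] [-2.32154498 -1.78918029 -0.23078193] [-0.55067743 -0.02612993  0.38979654]
```

View pics/scene0.png

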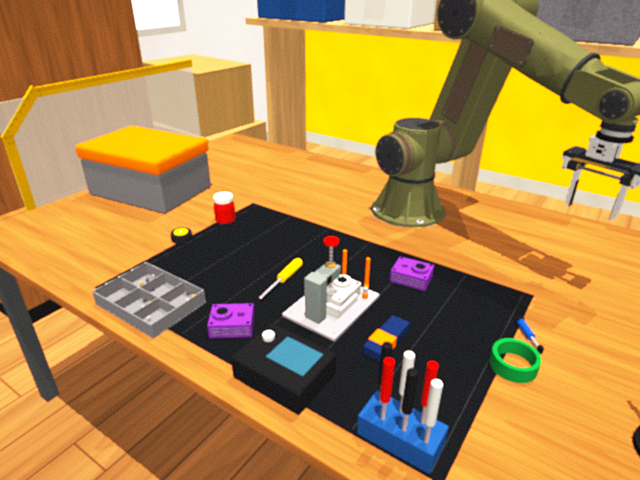

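View pics/side0.png

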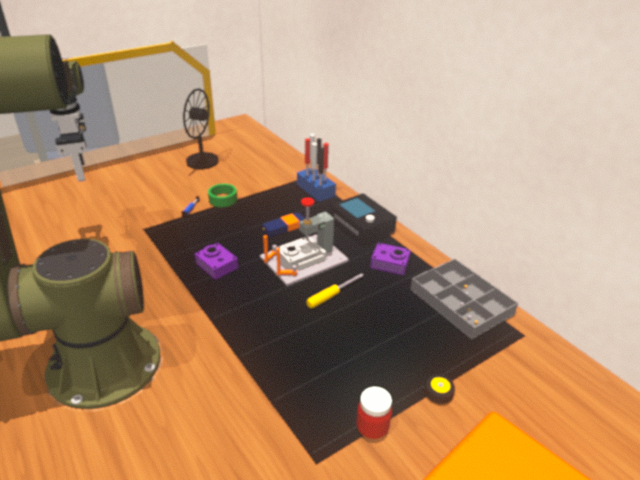

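View pics/wrist0.png

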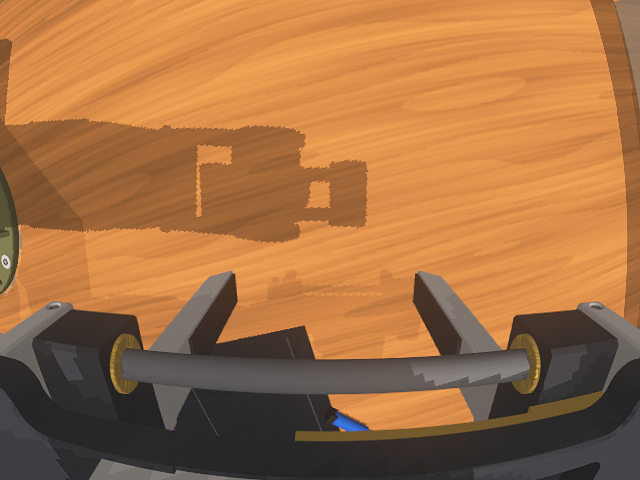

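The gauge is at about (332,295) in the scene view and (303,250) in the side view. The housing look-alikes are the purple blocks at (412,273) and (231,320); the aluminium one at (343,288), between the rails under the red cap, is the one meant. I'll check that in enlarged crops.

Run:
```python
import cv2
a=cv2.imread("pics/scene0.png")[225:345,270:430]; cv2.imwrite("pics/sc_crop.png",cv2.resize(a,None,fx=5,fy=5,interpolation=cv2.INTER_CUBIC))
a=cv2.imread("pics/side0.png")[185:290,245:385]; cv2.imwrite("pics/si_crop.png",cv2.resize(a,None,fx=5.5,fy=5.5,interpolation=cv2.INTER_CUBIC))
```

```text
(no output)
```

View pics/sc_crop.png

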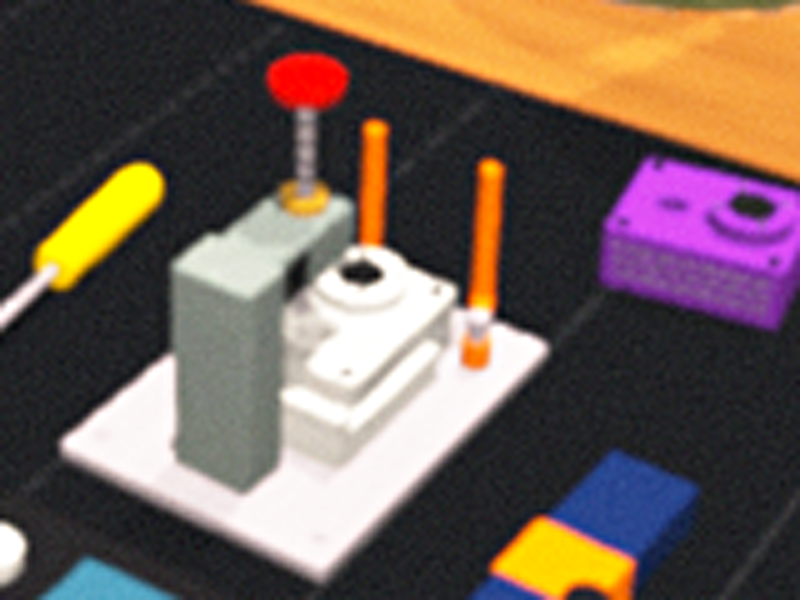

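View pics/si_crop.png

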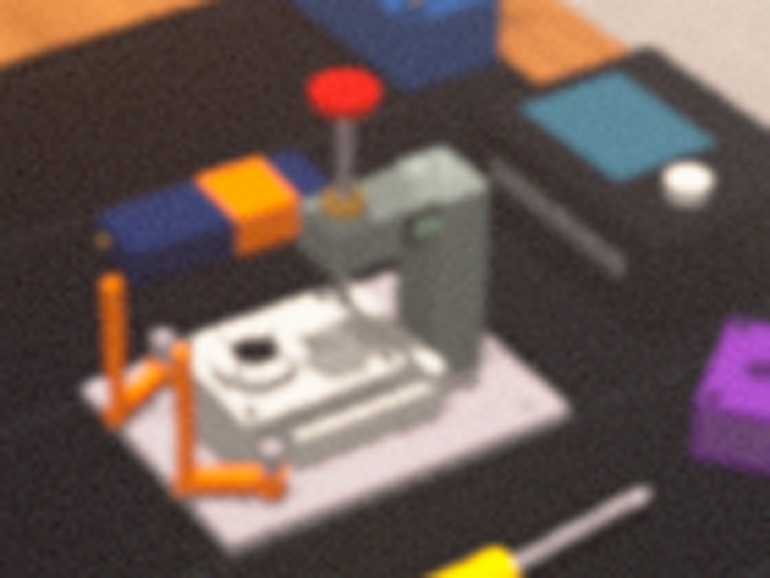

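The crops confirm it: the purple blocks stand apart, and the aluminium housing sits on the gauge base with its levers open. Next I'll fit the gauge pose, lever angles and cap height from both views.

```bash
cat > h.py <<'E'
import numpy as np, cv2
from station import get_obs, camera
from scipy.spatial.transform import Rotation as R
from scipy.optimize import least_squares
def G2W(p,g):
    c,s=np.cos(g[2]),np.sin(g[2]); p=np.atleast_2d(np.array(p,float))
    return np.c_[g[0]+c*p[:,0]-s*p[:,1], g[1]+s*p[:,0]+c*p[:,1], p[:,2]]
def proj(P,c): return cv2.projectPoints(np.atleast_2d(P).astype(float),c["rvec"],c["tvec"],c["intrinsics"],None)[0][:,0]
def post(th,side): # side +1 left
    return [-.076-.042*np.sin(th), side*(.054-.042*np.cos(th)), .1]
E
cat > fit.py <<'E'
from h import *
S=camera("scene"); D=camera("side")
sc=lambda u,v:(270+u/5,225+v/5); si=lambda u,v:(245+u/5.5,185+v/5.5)
b=[[-.112,.075,.01],[.092,.075,.01],[.092,-.075,.01]]; bl=[-.112,-.075,.01]
obs=[(S,b[0],sc(548,345)),(S,b[1],sc(325,572)),(S,b[2],sc(65,440)),
 (D,b[0],si(85,388)),(D,bl,si(235,543)),(D,b[2],si(568,403))]
def res(v,full=False):
    g=v[:3]; r=[]
    o=obs+[(S,[0,0,v[3]],sc(308,74)),(D,[0,0,v[3]],si(345,88)),
     (S,post(v[4],1),sc(490,161)),(D,post(v[4],1),si(113,276)),
     (S,post(v[5],-1),sc(376,122)),(D,post(v[5],-1),si(181,347))]
    r=[proj(G2W(p,g),c)[0]-q for c,p,q in o]
    return np.array(r) if full else np.ravel(r)
s=least_squares(res,[.55,0,0,.195,1.1,1.1],loss='soft_l1')
print(s.x.round(4)); print(res(s.x,True).round(1))
g=s.x[:3]; np.save("g.npy",s.x)
print("cap",G2W([0,0,0],g),"postL",G2W(post(s.x[4],1),g),"postR",G2W(post(s.x[5],-1),g))
E
python3 fit.py
```

```text
[ 0.6035  0.0773 -0.0095  0.1948  1.0995  1.0057]
[[-0.4 -0.1]
 [-0.1 -0.5]
 [-0.9  0.9]
 [-0.7 -0.7]
 [-0.9 -0.3]
 [-0.3  0.1]
 [-0.2  0.3]
 [-0.7 -0.3]
 [-0.3  1.4]
 [-0.6  1.2]
 [-0.6  1.4]
 [ 0.   0.3]]
cap [[0.60351695 0.07732536 0.        ]] postL [[0.4904336  0.11333655 0.1       ]] postR [[0.49175197 0.04688225 0.1       ]]
```

```bash
cat >> h.py <<'E'
YAW=np.pi-0.0095
def to(gx,gy,z,yaw=YAW):
    o=get_obs(); g=np.load("g.npy")[:3]
    T=R.from_euler('xyz',o["eef_rot"]); W=G2W([gx,gy,z],g)[0]
    d=T.inv().apply(W-o["ee_pos"]); q=(T.inv()*R.from_euler('xyz',[np.pi,0,yaw])).as_rotvec()
    G=o["ee_pos"]-[*g[:2],0]; c,s=np.cos(g[2]),np.sin(g[2])
    print("t",round(o["time_s"],2),"gauge-frame TCP mm",(1000*np.array([c*G[0]+s*G[1],-s*G[0]+c*G[1],G[2]])).round(1),"F",np.round(o["force"],1),"w",round(o["grip_width"],4))
    print("row",(q/(np.pi/2)).round(4),(d/.5).round(4))
E
python3 - <<'E'
from h import *
to(-.112,0,.22)
c=camera("wrist"); Rc=cv2.Rodrigues(c["rvec"])[0]; p=-Rc.T@c["tvec"]; o=get_obs(); T=R.from_euler('xyz',o["eef_rot"]); print(T.inv().apply(p-o["ee_pos"]),T.inv().apply(Rc[2]))
E
```

```text
t 0.25 gauge-frame TCP mm [-467.6  449.9  205.2] F [ 0.4 -0.1 -0.3] w 0.0937
row [-4.000e-04 -1.000e-04 -1.581e-01] [-0.9106 -0.6975 -0.0293]
[ 0.07338681  0.00035826 -0.1792268 ] [-0.2526766   0.0018024   0.96754911]
```

servo_tool([
  [[0, 0, -0.158, -0.91, -0.7, -0.03, 0], [0, 0, -0.158, -0.91, -0.7, -0.03, 0], [0, 0, -0.158, -0.91, -0.7, -0.03, 0], [0, 0, -0.158, -0.91, -0.7, -0.03, 0], [0, 0, -0.158, -0.91, -0.7, -0.03, 0], [0, 0, -0.158, -0.91, -0.7, -0.03, 0], [0, 0, -0.158, -0.91, -0.7, -0.03, 0], [0, 0, -0.158, -0.91, -0.7, -0.03, 0], [0, 0, -0.158, -0.91, -0.7, -0.03, 0], [0, 0, -0.158, -0.91, -0.7, -0.03, 0], [0, 0, -0.158, -0.91, -0.7, -0.03, 0], [0, 0, -0.158, -0.91, -0.7, -0.03, 0]],
], squeeze=15)

```text
time_s: 1.3
ee_pos: [0.4438, 0.1376, 0.2186]
eef_rot: [-3.141, 0.0, 3.132]
force: [0.7, 1.2, -0.2]
grip_width: 0.0939
```

```bash
python3 -c "
from h import *
to(-.112,0,.22)"
```

```text
t 1.3 gauge-frame TCP mm [-160.3   58.8  218.6] F [ 0.7  1.2 -0.2] w 0.0939
row [-0.0001  0.0003 -0.0001] [-0.0966 -0.1175 -0.0027]
```

servo_tool([
  [[0, 0, 0, -0.097, -0.117, 0, 0], [0, 0, 0, -0.097, -0.117, 0, 0], [0, 0, 0, -0.097, -0.117, 0, 0], [0, 0, 0, -0.097, -0.117, 0, 0], [0, 0, 0, -0.097, -0.117, 0, 0]],
])

```text
time_s: 1.72
ee_pos: [0.4913, 0.079, 0.2185]
eef_rot: [-3.142, -0.0, 3.132]
force: [-0.2, 0.6, 0.0]
grip_width: 0.0935
```

```bash
python3 -c "
from h import *
to(-.112,0,.055)
g=np.load('g.npy');
c=camera('wrist'); im=c['color'][:,:,::-1].copy()
Rc=cv2.Rodrigues(c['rvec'])[0]
for p in ([0,0,.195],post(g[4],1),post(g[5],-1),[-.076,.054,.03],[-.112,.075,.01],[-.112,-.075,.01]):
    P=Rc@G2W(p,g[:3])[0]+c['tvec']; th=np.arctan2(np.hypot(P[0],P[1]),P[2]); K=c['intrinsics']; d=P[:2]/np.hypot(*P[:2])
    u=K[:2,2]+K[0,0]*th*d; print(u.round(1)); cv2.circle(im,tuple(int(x) for x in u.round()),3,(255,0,255),-1)
cv2.imwrite('pics/w1.png',im)"
```

```text
t 1.72 gauge-frame TCP mm [-112.2    0.6  218.5] F [-0.2  0.6  0. ] w 0.0935
row [-0.0001 -0.0001 -0.0003] [-0.0005 -0.0012  0.327 ]
[322.8 419.2]
[365.  232.1]
[284.8 234.4]
[375.1 251.3]
[393.  213.7]
[253.3 213.8]
```

View pics/w1.png

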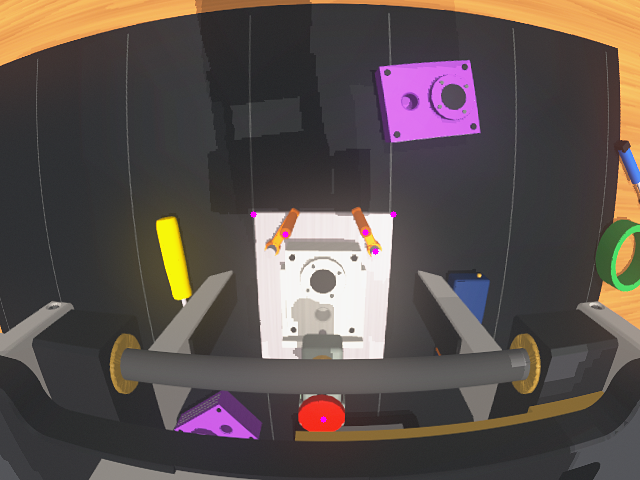

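```bash
python3 -c "
import cv2
a=cv2.imread('pics/w1.png')[195:295,245:405]; cv2.imwrite('pics/w1c.png',cv2.resize(a,None,fx=5,fy=5,interpolation=cv2.INTER_CUBIC))"
```

```text
(no output)
```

View pics/w1c.png

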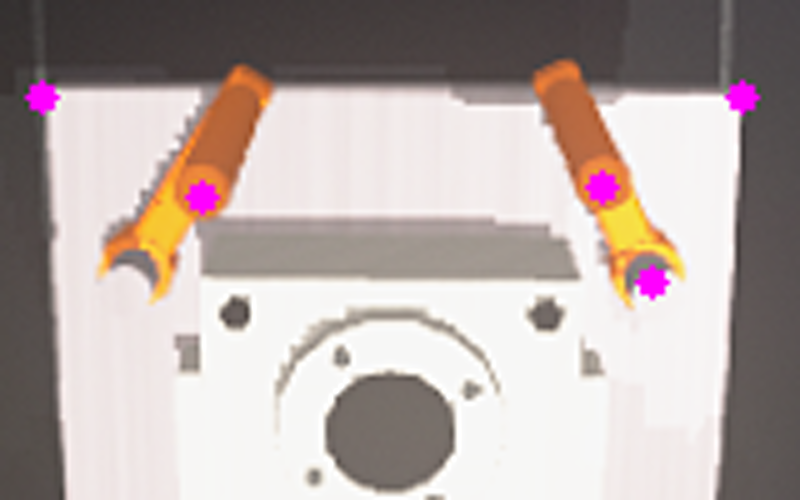

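The wrist view confirms the fit: the post tops (285,234) and (365,232) and the base corners fall on the projected dots. I'll lower the fingers outside the posts, then close to about a 50 mm gap.

servo_tool([
  [[0, 0, 0, 0, 0, 0.08, 0], [0, 0, 0, 0, 0, 0.14, 0], [0, 0, 0, 0, 0, 0.2, 0], [0, 0, 0, 0, 0, 0.26, 0], [0, 0, 0, 0, 0, 0.3, 0], [0, 0, 0, 0, 0, 0.327, 0], [0, 0, 0, 0, 0, 0.327, 0], [0, 0, 0, 0, 0, 0.327, 0.15], [0, 0, 0, 0, 0, 0.327, 0.15]],
])

```text
time_s: 2.52
ee_pos: [0.4915, 0.0801, 0.0564]
eef_rot: [3.141, 0.002, 3.134]
force: [-0.0, 0.6, 0.2]
grip_width: 0.084
```

servo_tool([
  [[0, 0, 0, 0, 0, 0, 0.3], [0, 0, 0, 0, 0, 0, 0.35], [0, 0, 0, 0, 0, 0, 0.4], [0, 0, 0, 0, 0, 0, 0.44], [0, 0, 0, 0, 0, 0, 0.47], [0, 0, 0, 0, 0, 0, 0.47], [0, 0, 0, 0, 0, 0, 0.47], [0, 0, 0, 0, 0, 0, 0.47], [0, 0, 0, 0, 0, 0, 0.47]],
])

```text
time_s: 3.27
ee_pos: [0.4914, 0.0802, 0.0565]
eef_rot: [3.141, 0.002, 3.134]
force: [-1.1, -0.0, -0.1]
grip_width: 0.0501
```

```bash
python3 -c "
from h import *
to(-.112,0,.055)
g=np.load('g.npy');
c=camera('wrist'); im=c['color'][:,:,::-1].copy()
cv2.imwrite('pics/w2.png',im)"
```

```text
t 3.27 gauge-frame TCP mm [-112.2    1.8   56.5] F [-1.1 -0.  -0.1] w 0.0501
row [0.0002 0.001  0.001 ] [-0.0003 -0.0037  0.003 ]
```

View pics/w2.png

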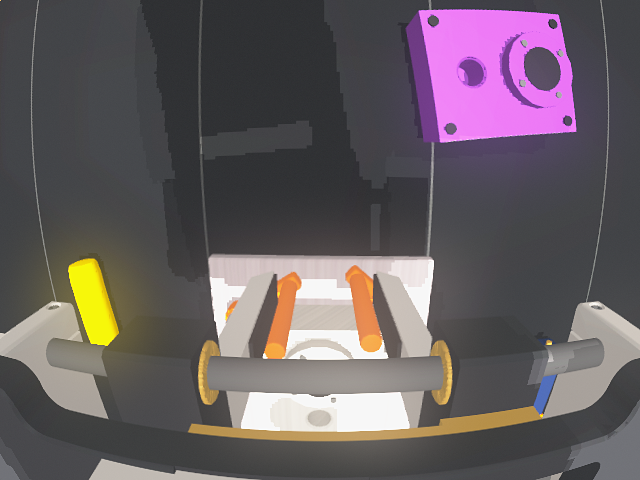

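Both posts moved in between the fingers, at (282,310) and (365,300). Next I'll back off, narrow the fingers and push from behind.

servo_tool([
  [[0, 0, 0, 0, -0.003, 0.003, 0.36], [0, 0, 0, 0, -0.003, 0.003, 0.36], [0, 0, 0, 0.02, -0.003, 0.003, 0.36], [0, 0, 0, 0.04, -0.003, 0.003, 0.36], [0, 0, 0, 0.04, -0.003, 0.003, 0.36], [0, 0, 0, 0.04, -0.003, 0.003, 0.8], [0, 0, 0, 0.04, -0.003, 0.003, 0.8], [0, 0, 0, 0.04, -0.003, 0.003, 0.8], [0, 0, 0, 0.04, -0.003, 0.003, 0.8], [0, 0, 0, 0.04, -0.003, 0.003, 0.8], [0, 0, 0, 0.04, -0.003, 0.003, 0.8], [0, 0, 0, 0.04, -0.003, 0.003, 0.8]],
])

```text
time_s: 4.32
ee_pos: [0.4714, 0.0789, 0.0549]
eef_rot: [3.141, 0.002, 3.134]
force: [-0.6, -1.2, 0.2]
grip_width: 0.0198
```

```bash
python3 -c "
from h import *
to(-.091,0,.055)"
```

```text
t 4.32 gauge-frame TCP mm [-132.1    0.3   54.9] F [-0.6 -1.2  0.2] w 0.0198
row [0.0002 0.001  0.0011] [-0.0822 -0.0007 -0.0001]
```

servo_tool([
  [[0, 0, 0, -0.02, 0, 0, 0.8], [0, 0, 0, -0.03, 0, 0, 0.8], [0, 0, 0, -0.038, 0, 0, 0.8], [0, 0, 0, -0.046, 0, 0, 0.8], [0, 0, 0, -0.052, 0, 0, 0.8], [0, 0, 0, -0.058, 0, 0, 0.8], [0, 0, 0, -0.064, 0, 0, 0.8], [0, 0, 0, -0.07, 0, 0, 0.8], [0, 0, 0, -0.074, 0, 0, 0.8], [0, 0, 0, -0.077, 0, 0, 0.8], [0, 0, 0, -0.078, 0, 0, 0.8], [0, 0, 0, -0.078, 0, 0, 0.8]],
])

```text
time_s: 5.32
ee_pos: [0.5103, 0.0786, 0.0547]
eef_rot: [3.141, 0.001, 3.134]
force: [-2.1, 0.3, -2.0]
grip_width: 0.0187
```

```bash
python3 -c "
from h import *
to(-.089,0,.055)
c=camera('wrist'); im=c['color'][:,:,::-1].copy()
cv2.imwrite('pics/w3.png',im[150:450,170:490].repeat(2,0).repeat(2,1))"
```

```text
t 5.32 gauge-frame TCP mm [-93.2   0.4  54.7] F [-2.1  0.3 -2. ] w 0.0187
row [0.0001 0.0007 0.0011] [-0.0084 -0.0007 -0.0006]
```

View pics/w3.png

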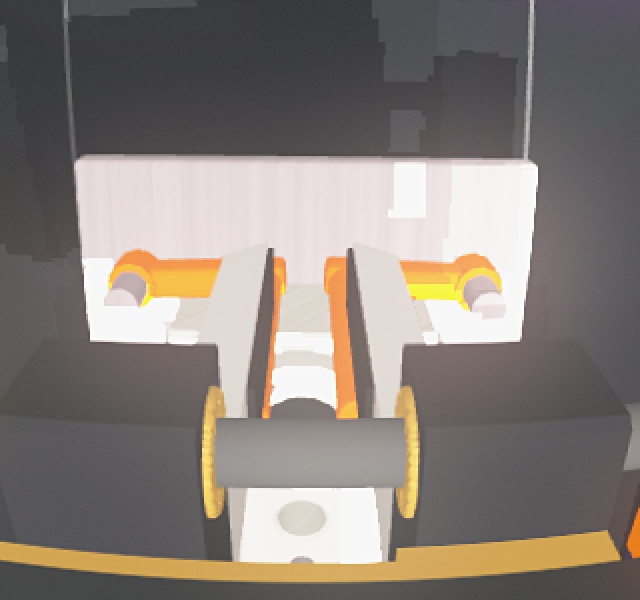

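The levers are almost closed and the posts are against the finger fronts. I'll continue in small steps until the force rises.

servo_tool([
  [[0, 0, 0, -0.003, 0, 0, 0.8], [0, 0, 0, -0.005, 0, 0, 0.8], [0, 0, 0, -0.007, 0, 0, 0.8], [0, 0, 0, -0.008, 0, 0, 0.8], [0, 0, 0, -0.008, 0, 0, 0.8]],
])

```text
time_s: 5.78
ee_pos: [0.5126, 0.0786, 0.0547]
eef_rot: [3.142, -0.003, 3.134]
force: [-18.9, 0.1, 9.4]
grip_width: 0.0188
```

servo_tool([
  [[0, 0, 0, -0.002, 0, 0, 0.8], [0, 0, 0, -0.004, 0, 0, 0.8], [0, 0, 0, -0.004, 0, 0, 0.8]],
])

```text
time_s: 6.03
ee_pos: [0.5126, 0.0787, 0.0547]
eef_rot: [-3.141, -0.009, 3.134]
force: [-22.0, -0.4, 12.1]
grip_width: 0.0187
```

The push stalled at 0.5126 with about 20 N, so it has reached the stop. I'll back off, rise and look.

servo_tool([
  [[0, 0, 0, 0.02, 0, 0, 0.8], [0, 0, 0, 0.04, 0, 0, 0.8], [0, 0, 0, 0.06, 0, -0.05, 0.9], [0, 0, 0, 0.06, 0, -0.12, 1], [0, 0, 0, 0.06, 0, -0.2, 1], [0, 0, 0, 0.06, 0, -0.27, 1], [0, 0, 0, 0.06, 0, -0.33, 1], [0, 0, 0, 0.06, 0, -0.35, 1], [0, 0, 0, 0.06, 0, -0.35, 1], [0, 0, 0, 0.06, 0, -0.35, 1]],
])

```text
time_s: 6.87
ee_pos: [0.4842, 0.0789, 0.2293]
eef_rot: [-3.141, -0.008, 3.134]
force: [-0.2, 0.3, -1.1]
grip_width: 0.0008
```

```bash
python3 -c "
from h import *
to(0,0,.215,)
g=np.load('g.npy'); c=camera('wrist'); im=c['color'][:,:,::-1].copy(); Rc=cv2.Rodrigues(c['rvec'])[0]
for p in (post(0,1),post(0,-1),[0,0,g[3]],[-.07,.038,.046],[-.07,-.038,.046]):
    P=Rc@G2W(p,g[:3])[0]+c['tvec']; th=np.arctan2(np.hypot(P[0],P[1]),P[2]); K=c['intrinsics']; d=P[:2]/np.hypot(*P[:2])
    u=K[:2,2]+K[0,0]*th*d; cv2.circle(im,tuple(int(x) for x in u.round()),1,(255,0,255),-1)
cv2.imwrite('pics/w4.png',cv2.resize(im[190:440,230:430],None,fx=2.4,fy=2.4,interpolation=cv2.INTER_CUBIC))
S=camera('side');im=S['color'][:,:,::-1].copy()
for p in (post(0,1),post(0,-1),[0,0,g[3]],[-.07,.038,.046],[-.07,-.038,.046],[.025,-.038,.046]):
    u=proj(G2W(p,g[:3]),S)[0]; cv2.circle(im,tuple(int(x) for x in u.round()),0,(255,0,255),-1)
cv2.imwrite('pics/s4.png',cv2.resize(im[185:290,245:385],None,fx=5.5,fy=5.5,interpolation=cv2.INTER_CUBIC))"
```

```text
t 6.87 gauge-frame TCP mm [-119.3    0.4  229.3] F [-0.2  0.3 -1.1] w 0.0008
row [-0.0001 -0.0051  0.001 ] [-0.2389 -0.0013  0.0267]
```

View pics/w4.png

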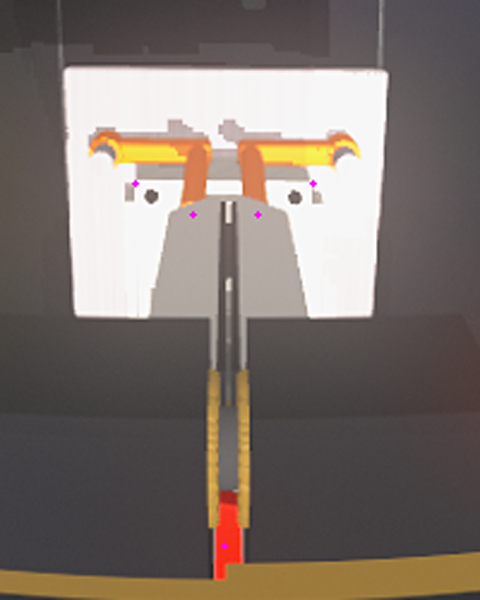

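View pics/s4.png

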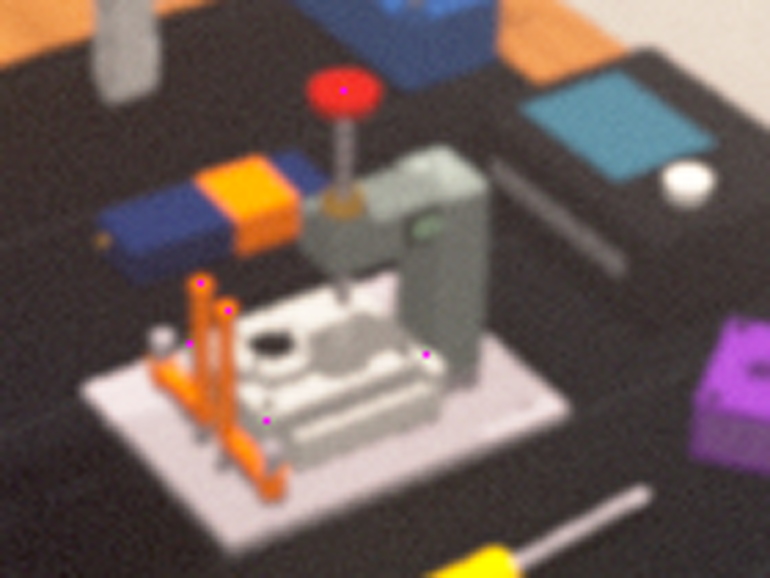

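Both post tops sit on the projected closed positions, at (200,283) and (228,310) in the side crop, and the housing edges match home. Now I'll go over the cap.

servo_tool([
  [[0, -0.005, 0, -0.05, 0, 0, 1], [0, -0.005, 0, -0.1, 0, 0, 1], [0, -0.005, 0, -0.15, 0, 0, 1], [0, -0.005, 0, -0.19, 0, 0, 1], [0, -0.005, 0, -0.22, 0, 0, 1], [0, -0.005, 0, -0.239, 0, 0, 1], [0, -0.005, 0, -0.239, 0, 0.02, 1], [0, -0.005, 0, -0.239, 0, 0.025, 1], [0, -0.005, 0, -0.239, 0, 0.025, 1]],
])

```text
time_s: 7.72
ee_pos: [0.6019, 0.0779, 0.2121]
eef_rot: [-3.141, -0.007, 3.134]
force: [0.3, -0.2, 0.2]
grip_width: 0.0005
```

```bash
python3 -c "
from h import *
to(0,0,.16)
S=camera('side');im=S['color'][:,:,::-1].copy()
cv2.imwrite('pics/s5.png',cv2.resize(im[165:270,245:385],None,fx=5.5,fy=5.5,interpolation=cv2.INTER_CUBIC))
S=camera('scene');im=S['color'][:,:,::-1].copy()
cv2.imwrite('pics/c5.png',cv2.resize(im[205:325,270:430],None,fx=5,fy=5,interpolation=cv2.INTER_CUBIC))"
```

```text
t 7.72 gauge-frame TCP mm [ -1.6   0.5 212.1] F [ 0.3 -0.2  0.2] w 0.0005
row [-0.0004 -0.0042  0.0011] [-0.004  -0.001   0.1041]
```

View pics/s5.png

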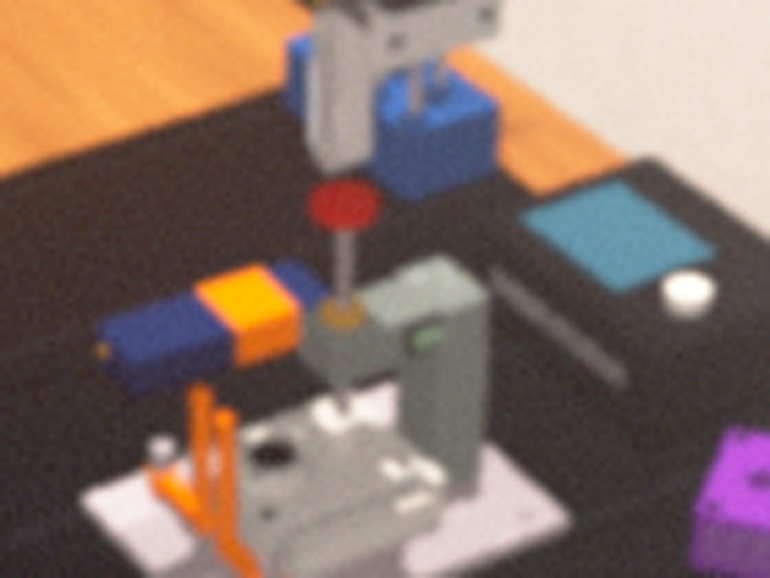

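View pics/c5.png

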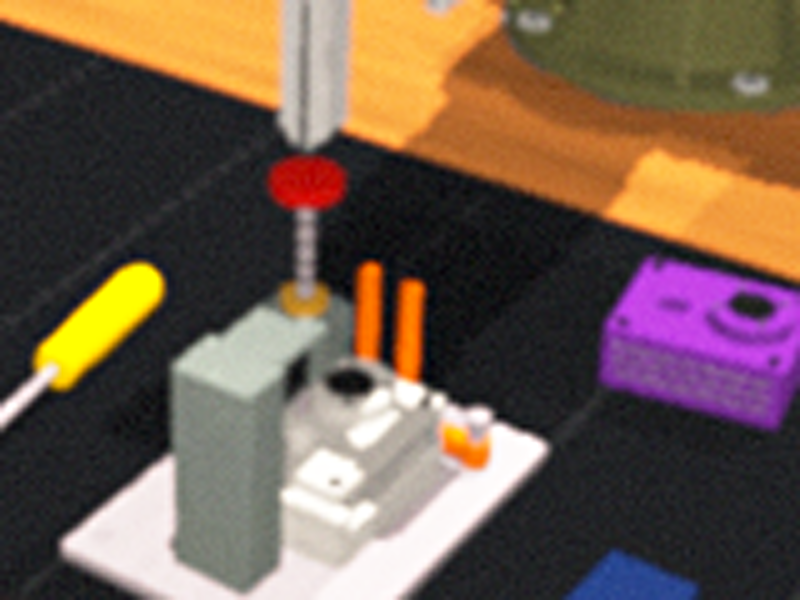

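The fingers are centred above the cap in both views. I'll press down slowly.

servo_tool([
  [[0, -0.004, 0, -0.004, -0.001, 0.01, 1], [0, -0.004, 0, -0.004, -0.001, 0.018, 1], [0, -0.004, 0, -0.004, -0.001, 0.026, 1], [0, -0.004, 0, -0.004, -0.001, 0.032, 1], [0, -0.004, 0, -0.004, -0.001, 0.038, 1], [0, -0.004, 0, -0.004, -0.001, 0.044, 1], [0, -0.004, 0, -0.004, -0.001, 0.05, 1], [0, -0.004, 0, -0.004, -0.001, 0.056, 1], [0, -0.004, 0, -0.004, -0.001, 0.062, 1], [0, -0.004, 0, -0.004, -0.001, 0.068, 1], [0, -0.004, 0, -0.004, -0.001, 0.074, 1], [0, -0.004, 0, -0.004, -0.001, 0.08, 1]],
])

```text
time_s: 8.82
ee_pos: [0.6043, 0.0774, 0.1738]
eef_rot: [-3.141, 0.003, 3.134]
force: [-1.0, 1.8, 3.3]
grip_width: 0.0003
```

```bash
python3 -c "
from h import *
to(0,0,.151)
S=camera('side');im=S['color'][:,:,::-1].copy()
cv2.imwrite('pics/s6.png',cv2.resize(im[165:270,245:385],None,fx=5.5,fy=5.5,interpolation=cv2.INTER_CUBIC))"
```

```text
t 8.82 gauge-frame TCP mm [8.000e-01 1.000e-01 1.738e+02] F [-1.   1.8  3.3] w 0.0003
row [-0.0003  0.0017  0.0011] [ 0.0017 -0.0002  0.0455]
```

View pics/s6.png

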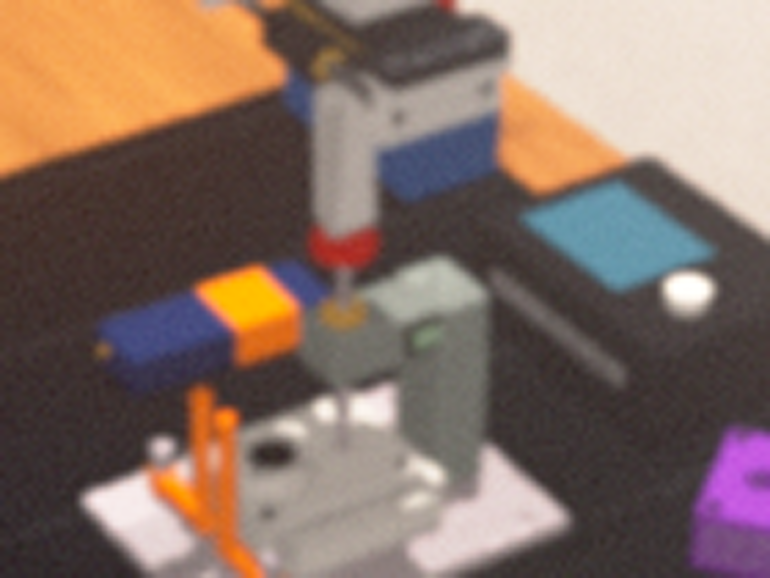

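servo_tool([
  [[0, 0.001, 0, 0.001, 0, 0.006, 1], [0, 0.001, 0, 0.001, 0, 0.012, 1], [0, 0.001, 0, 0.001, 0, 0.017, 1], [0, 0.001, 0, 0.001, 0, 0.021, 1], [0, 0.001, 0, 0.001, 0, 0.025, 1], [0, 0.001, 0, 0.001, 0, 0.028, 1], [0, 0.001, 0, 0.001, 0, 0.031, 1], [0, 0.001, 0, 0.001, 0, 0.034, 1], [0, 0.001, 0, 0.001, 0, 0.036, 1], [0, 0.001, 0, 0.001, 0, 0.038, 1], [0, 0.001, 0, 0.001, 0, 0.038, 1]],
])

```text
time_s: 9.78
ee_pos: [0.6036, 0.0774, 0.1539]
eef_rot: [-3.141, 0.0, 3.134]
force: [0.0, 0.5, 2.0]
grip_width: 0.0004
```

servo_tool([
  [[0, 0, 0, 0, 0, 0.002, 1], [0, 0, 0, 0, 0, 0.004, 1], [0, 0, 0, 0, 0, 0.004, 1]],
])

```text
time_s: 10.03
ee_pos: [0.6035, 0.0774, 0.1516]
eef_rot: [-3.141, -0.0, 3.134]
force: [1.1, -0.1, 1.6]
grip_width: 0.0002
```

servo_tool([
  [[0, 0, 0, 0, 0, 0.001, 1], [0, 0, 0, 0, 0, 0.002, 1], [0, 0, 0, 0, 0, 0.002, 1]],
])

```text
time_s: 10.28
ee_pos: [0.6035, 0.0774, 0.151]
eef_rot: [-3.141, 0.0, 3.134]
force: [0.5, -0.4, 5.9]
grip_width: 0.0001
```

Force is starting to rise at 151 mm, where the rod should bottom out. I'll add a little more.

servo_tool([
  [[0, 0, 0, 0, 0, 0.001, 1], [0, 0, 0, 0, 0, 0.001, 1], [0, 0, 0, 0, 0, 0.001, 1]],
])

```text
time_s: 10.53
ee_pos: [0.6036, 0.0774, 0.1509]
eef_rot: [-3.141, 0.0, 3.134]
force: [-0.5, 0.6, 6.3]
grip_width: 0.0004
```

servo_tool([
  [[0, 0, 0, 0, 0, 0.0015, 1], [0, 0, 0, 0, 0, 0.002, 1], [0, 0, 0, 0, 0, 0.002, 1], [0, 0, 0, 0, 0, 0.002, 1], [0, 0, 0, 0, 0, 0.002, 1], [0, 0, 0, 0, 0, 0.002, 1], [0, 0, 0, 0, 0, 0.002, 1], [0, 0, 0, 0, 0, 0.002, 1], [0, 0, 0, 0, 0, 0.002, 1], [0, 0, 0, 0, 0, 0.002, 1], [0, 0, 0, 0, 0, 0.002, 1], [0, 0, 0, 0, 0, 0.002, 1]],
])

```text
time_s: 11.53
ee_pos: [0.6036, 0.0774, 0.1508]
eef_rot: [-3.141, 0.001, 3.134]
force: [-2.7, 0.1, 9.5]
grip_width: 0.0002
```

```bash
python3 -c "
from h import *
to(0,0,.151)
S=camera('side');im=S['color'][:,:,::-1].copy()
cv2.imwrite('pics/s7.png',cv2.resize(im[165:270,245:385],None,fx=5.5,fy=5.5,interpolation=cv2.INTER_CUBIC))"
```

```text
t 11.53 gauge-frame TCP mm [1.000e-01 1.000e-01 1.508e+02] F [-2.7  0.1  9.5] w 0.0002
row [-0.0003  0.0007  0.0011] [ 0.0002 -0.0002 -0.0004]
```

View pics/s7.png

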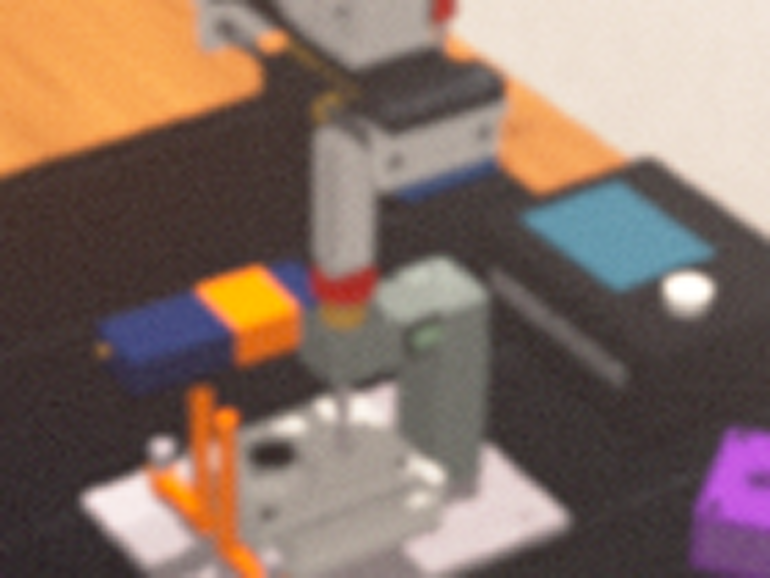

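The rod is down at 150.8 mm with 9.5 N, and the levers are still closed. I'll keep holding.

servo_tool([
  [[0, 0, 0, 0, 0, 0.002, 1], [0, 0, 0, 0, 0, 0.002, 1], [0, 0, 0, 0, 0, 0.002, 1], [0, 0, 0, 0, 0, 0.002, 1], [0, 0, 0, 0, 0, 0.002, 1], [0, 0, 0, 0, 0, 0.002, 1], [0, 0, 0, 0, 0, 0.002, 1], [0, 0, 0, 0, 0, 0.002, 1], [0, 0, 0, 0, 0, 0.002, 1], [0, 0, 0, 0, 0, 0.002, 1], [0, 0, 0, 0, 0, 0.002, 1], [0, 0, 0, 0, 0, 0.002, 1]],
])

```text
time_s: 12.58
ee_pos: [0.6036, 0.0774, 0.1508]
eef_rot: [-3.141, 0.002, 3.134]
force: [-3.2, -0.1, 10.6]
grip_width: 0.0006
```

servo_tool([
  [[0, 0, 0, 0, 0, 0.002, 1], [0, 0, 0, 0, 0, 0.002, 1], [0, 0, 0, 0, 0, 0.002, 1], [0, 0, 0, 0, 0, 0.002, 1], [0, 0, 0, 0, 0, 0.002, 1], [0, 0, 0, 0, 0, 0.002, 1], [0, 0, 0, 0, 0, 0.002, 1], [0, 0, 0, 0, 0, 0.002, 1], [0, 0, 0, 0, 0, 0.002, 1], [0, 0, 0, 0, 0, 0.002, 1], [0, 0, 0, 0, 0, 0.002, 1], [0, 0, 0, 0, 0, 0.002, 1]],
])

```text
time_s: 13.58
ee_pos: [0.6036, 0.0774, 0.1508]
eef_rot: [-3.141, 0.002, 3.134]
force: [-2.9, -1.2, 11.1]
grip_width: 0.0003
```

servo_tool([
  [[0, 0, 0, 0, 0, -0.01, 1], [0, 0, 0, 0, 0, -0.03, 1], [0, 0, 0, 0, 0, -0.06, 1], [0, 0, 0, 0, 0, -0.1, 1], [0, 0, 0, 0, 0, -0.15, 1], [0, 0, 0, 0, 0, -0.18, 1], [0, 0, 0, 0.1, 0, -0.2, 1], [0, 0, 0, 0.18, 0, -0.2, 1], [0, 0, 0, 0.2, 0, -0.2, 1], [0, 0, 0, 0.2, 0, -0.2, 1], [0, 0, 0, 0.2, 0, -0.2, 1]],
])

```text
time_s: 14.5
ee_pos: [0.5033, 0.0783, 0.2516]
eef_rot: [-3.141, 0.003, 3.134]
force: [1.5, -0.2, -0.6]
grip_width: 0.0005
```

```bash
python3 -c "
from h import *
to(0,0,.151)
g=np.load('g.npy')
S=camera('side');im=S['color'][:,:,::-1].copy()
for p in (post(0,1),post(0,-1),[0,0,.151]):
    u=proj(G2W(p,g[:3]),S)[0]; cv2.circle(im,tuple(int(x) for x in u.round()),0,(255,0,255),-1)
cv2.imwrite('pics/s8.png',cv2.resize(im[165:290,245:385],None,fx=4.8,fy=4.8,interpolation=cv2.INTER_CUBIC))
S=camera('scene');cv2.imwrite('pics/c8.png',S['color'][:,:,::-1])"
```

```text
t 14.5 gauge-frame TCP mm [-100.2    0.   251.6] F [ 1.5 -0.2 -0.6] w 0.0005
row [-0.0002  0.0022  0.0013] [-0.1998 -0.0003  0.2019]
```

View pics/s8.png

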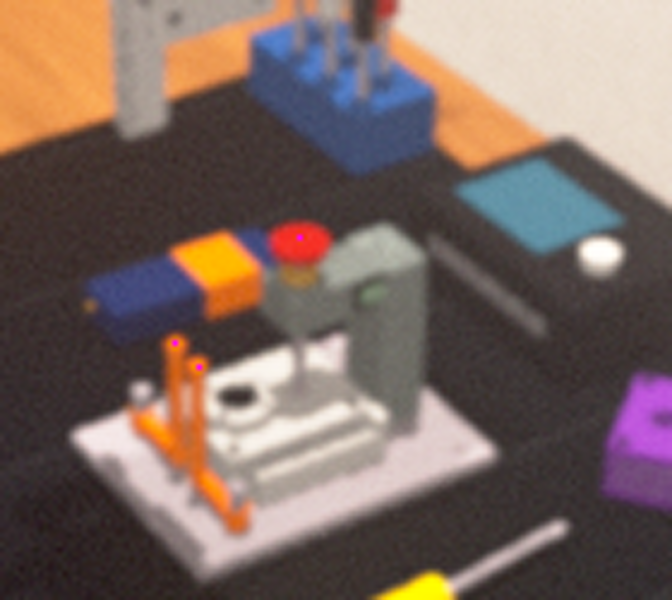

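View pics/c8.png

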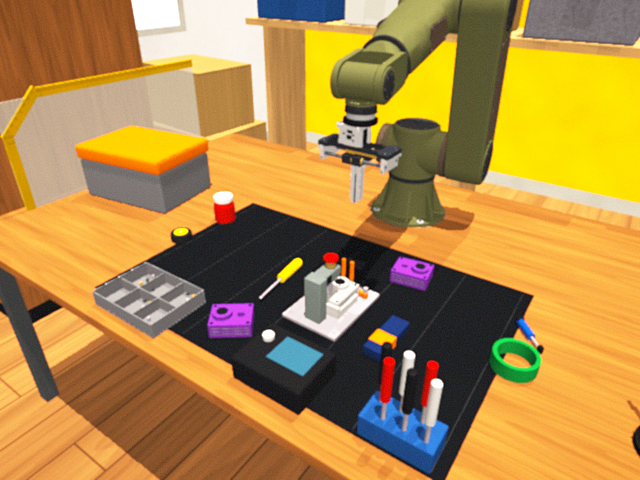

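The cap stayed down, with its top at the projected 151 mm (300,238). The posts are at their closed dots, the gripper is clear, and the bystanders are where they started. I'll hand in.

```bash
python3 -c "
from station import hand_in
print(hand_in())"
```

```text
the job is handed in; nothing more can be done
None
```

The job is done and handed in at about 14.5 s of the 64 s allowed; the hand-in reported no verdict.

- **Levers and housing:** I squeezed both posts inward with the open fingers, then pushed them from behind until they stalled against the stop at about 20 N. In the last side picture both post tops sit on their projected closed positions. In the pictures taken just after the push, the housing edges matched home to within what the views show.
- **Pressing the cap:** I pressed it straight down with closed fingers to a TCP height of 150.8 mm, against 151 mm expected at bottom. I held it there for about 3 s at 6 to 11 N, then let go.
- **Last checks:** The cap stayed at the bottomed-out height. The gripper is clear of everything, and no bystander had visibly moved. None of the checks failed or disagreed. The bore itself is hidden under the gauge's arm, so I judged the fit by the cap height and the force.

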